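# Stand a lens carrier up and set it against the stops of a reading bench

## Robot

A 6-joint arm with a two-finger parallel gripper is mounted at the origin on the work surface. World frame = base frame: x ahead of the robot, y to its left, z up, the work surface at z = 0. Lengths are in m, angles in rad, forces in N, time in s.
With the tool pointing down it reaches from about 0.225 to 0.725 m from the base axis. Payload 3.1 kg.
Tool frame: the origin (TCP) lies on the front face of the gripper's body, between the roots of the fingers; the fingertips stand bot.finger_overhang ahead of it and the grasp point (between the pads) lies 54 mm ahead of it (bot.finger_overhang is the distance from the TCP to the fingertips, in m); z points along the fingers, y is the line along which they close (so a half turn about z gives the same grasp; the last joint's range is limited). The gripper opens to 85 mm and grips with 20 to 120 N. Pads are 22 mm wide; open, the fingers measure 114 mm over their backs; the gripper's body (76 mm by 85 mm) begins 54 mm behind the grasp point. The pads swing forward as they close: fully open they stand 13 mm farther back than shut.
Start: joints at [1.093, 0.048, 0.099, 1.622, 0, 1.443], TCP at [0.18, 0.493, 0.304] pointing down, gripper open.
Joint ranges: [-2.91, 2.91], [-0.99, 1.94], [-1.21, 1.42], [-2.12, 2.29], [-1.49, 1.47], [-3.14, 3.14]. Speed limits (rad/s): [2.79, 2.79, 3.14, 3.14, 3.14, 3.14].

## Interface

Orientations are given as a rotation vector (axis times angle).
In Python, from rig import bot, cams, ticket, finder gives the robot as it stands.
- The arm moves only by the shell command python3 -m creep 'ROWS' [OPENING] [FORCE]. ROWS is JSON, a list of rows, each a list of 6 numbers: the shift along the tool's x, y, z in cm, then the turn, a rotation vector about the tool's x, y, z in rad. In form: [[tx, ty, tz, ax, ay, az], ...]. A call has 1 to 5 rows; each row is the pose to reach, as a shift and turn from the pose commanded when the call began, along the tool's axes at that moment; what a row does not reach only later rows make up. A row lasts 1/8 s, in which the tool goes at most 62.5 mm and 10.7 degrees, less where a joint would pass 70% of its speed; a pose out of reach is approached as far as the arm can. A call with a gripper value outside its range is refused whole. OPENING is the gripper command: -1 is shut, 1 is fully open, values between are in proportion, set as the call begins (- or left out, the last holds). The fingers move at their own pace and stop on an object; FORCE is the grip in N (left out, the last holds). Time passes only in rows, so rows that repeat a pose let the fingers close. It gives the time, the measured TCP pose, the force, the opening and the grip force at its end, in the units of the state.
- bot.state(): the state, without advancing time (a new reading comes with each control period).
- cams.grab_frame(name): name is "scene" or "top"; returns a dict with "color" (400x640x3 uint8, blue, green, red), "range_z" (400x640 float32, m along the optical axis (not along the pixel's ray), 0 where there is no reading), "intrinsics" (3x3 intrinsics, pixels), "k1" (the pictures are not rectified: a ray, as slopes to the right and down, at radius r is drawn at 1 + k1 r^2 times it, then the intrinsics apply), "origin" and "orientation" of the camera in the world. Camera axes: x right, y down, z forward; pixel columns grow to the right and rows downward; lengths in m; the calibration is good to about 2 mm. A picture is of the moment at which its call begins.
- ticket.finish_job(): hands the job in; it is judged then, once.
Trained networks look in the newest picture that a camera, given by its name, has taken for a name from the list of things; names that differ only in an ending like _2 or _b are one class to them, and where a whole thing is asked for, a point or a joint stands for the part that bears it (a point fixed in the world has none). Each returns a list of dicts, best first, with "conf" (0 to 1); they miss things now and then, are a little off and sometimes report something else, mostly with a low value. They report only what shows in the picture. A call takes as long as a camera call. They do not tell look-alikes from the thing itself.
- finder.regions_of(camera, label): "mask" (400x640 bool, what is visible of it) and "box" ([left, top, width, height] in pixels, round what is visible of it).
- finder.mark_of(camera, label): "pixel" ([column, row] in pixels: a listed point, or the origin of a listed thing).
The state is a dict: "t": time; "joint_pos": joint angles; "qd": joint speeds; "joint_efforts": joint torques, N m; "position": TCP position; "orientation": TCP orientation; "wrist_force": force on the tool from outside, world axes, zero at the start; "moment": the same for the moment, N m; "grip_width": finger opening in m; "grasp_force": force on a finger pad.
Only numpy, scipy, OpenCV 4.12 (cv2) and the standard library are available. Lean on these libraries where they do the work, as an engineer would, in place of code of your own. Each camera call takes 0.05 s, during which the arm holds its last target. There are 200 camera calls.

## Task

The L-shaped aluminium lens carrier is lying on its window leg: tip it over about its corner, without lifting it off the bench, so that it stands on its short foot leg with the lens upright. Then slide it home, square and flush against both the long fence and the short side stop of the reading bench, and only then push the shutter lever fully over towards the fence side. Leave the spectacle case, the bottle and the screwdriver where they are.

Things in the scene. Friction and masses are not known exactly. Their poses are not given: they have to be found in the camera images.
- carrier: Loose bare aluminium L, 0.3 kg: two plates 8 mm thick, 60 mm wide, at a right angle. Origin: middle of the outer corner edge. Own +x runs along the window leg (88 mm), own +z along the foot leg (80 mm), y along the corner edge; outer faces are its planes z = 0 and x = 0. At the start the window leg lies flat pointing roughly to the fence, the foot leg stands up at the end nearer the robot.
- carrier_corner (a point): Middle of the carrier's outer corner edge, the carrier's origin. Pulling the foot leg's top towards the robot, away from the window leg, tips the carrier about this edge; past some 50 degrees it falls the rest by itself. When right, the carrier's own x points up and its own z away from the fence.
- carrier_lens (a point): Centre of the 38 mm amber lens in the window leg, 50 mm from the corner edge, 4 mm inside the leg's outer face. The carrier slides with friction of 0.5 to 0.7: once upright, a push towards the fence above some 20 mm may topple it. It then stands with its weight about 20 mm from the outer face of the upright leg; a sideways push far off that line turns it.
- carrier_foot_end (a point): Middle of the free end of the foot leg, 80 mm from the corner edge, half-way through its thickness: on top at the start, at the robot's side when the carrier has been tipped.
- bench_stop: Fixed reading bench; origin on the work surface where its two stops meet. Steel fence 16 mm high: face is the plane x = 0, from y = +20 to -190 mm; the carrier stands on its -x side, nearer the robot. Steel side stop 16 mm high, 12 mm thick: face y = 0, x = 0 to -30 mm; the carrier stands on its -y side. Home: upright leg against both, its corner point at x = 0, y = -30 mm. Yaw within 0.15 rad.
- shutter (a joint): Shutter lever angle, rad: 0 = leaning to the robot side (-x of the reading bench), 1.0 = fully over to the fence side (+x). Stays where it is left; needs about 1 N at the knob. Its base (70 x 50 mm) is beyond the side stop, centred at x = -40, y = 88 mm of the reading bench; pivot axis along the bench's y, 28 mm above the work surface.
- shutter_tip (a point): Centre of the lever's black ball knob, 26 mm across, on an 80 mm long, 10 mm thick steel rod from the pivot: 98 mm above the work surface at either end of the throw (38 mm before or beyond the pivot), 108 mm at mid throw. A reading head 71 mm high stands behind the fence at x = 36 to 92 mm, y = -9 to -51 mm of the bench.
- case_mid (a point): Bystander: centre of a closed grey spectacle case, 60 x 150 x 43 mm, lying at the left.
- cleaner_mid (a point): Bystander: half-way up a white bottle, 44 mm across, 110 mm high, at the right.
- driver_grip (a point): Bystander: handle of a 150 mm screwdriver, 15 mm thick, lying at the left, beyond the spectacle case.
There are look-alikes about, which are no part of the job. There is more than one size of the carrier; the one meant has the size given above.

How it is judged:
By the outcome, as a careful person would: the job done as asked, in the order asked, and still so for the second after the job is handed in, with the robot touching nothing.
It also fails if it takes over 50 s, if anything falls off the work surface, if the arm or the gripper's body presses on something with over 40 N, if the wrist force passes 120 N, or if a joint passes its speed limit or range.

## Working session

There is one attempt and no reset: what is moved stays moved. The work goes in short steps, Python scripts to look and compute and a shell command to move; the robot and the scene stay as the last step left them, time stands still between calls to the robot, and variables do not carry over. Pictures are saved under pics/ and viewed, at most 10 in all, crops included, and the job is handed in when it is done.

```bash
ls; mkdir -p pics
cat > h.py <<'E'
import numpy as np, cv2
from scipy.spatial.transform import Rotation as R
from rig import bot, cams, ticket, finder
def Rm(o):
    o=np.array(o); return o if o.shape==(3,3) else R.from_rotvec(o).as_matrix() if o.size==3 else R.from_quat(o).as_matrix()
def ray(f,uv):
    K=f["intrinsics"];k=f["k1"]
    d=np.array([(uv[0]-K[0][2])/K[0][0],(uv[1]-K[1][2])/K[1][1]]);s=d.copy()
    for _ in range(20): s=d/(1+k*(s@s))
    return Rm(f["orientation"])@np.array([s[0],s[1],1.])
def at_z(f,uv,z):
    r=ray(f,uv);o=np.array(f["origin"]);return o+r*(z-o[2])/r[2]
def at_d(f,uv):
    p=f["range_z"][int(uv[1])-1:int(uv[1])+2,int(uv[0])-1:int(uv[0])+2];p=p[p>0]
    return np.array(f["origin"])+ray(f,uv)*(np.median(p) if len(p) else np.nan)
def cloud(f,mask):
    v,u=np.nonzero(mask&(f["range_z"]>0))
    return np.array([np.array(f["origin"])+ray(f,(a,b))*f["range_z"][b,a] for a,b in zip(u,v)])
E
python3 - <<'E'
from h import *
np.set_printoptions(precision=4,suppress=True)
s=bot.state();print(s["t"],s["position"],s["orientation"],bot.finger_overhang)
for c in("scene","top"):
    f=cams.grab_frame(c);cv2.imwrite(f"pics/{c}0.png",f["color"]);print(c,f["origin"],f["orientation"],f["k1"],f["intrinsics"][0])
    for n in["carrier_corner","carrier_lens","carrier_foot_end","bench_stop","shutter_tip","case_mid","cleaner_mid","driver_grip"]:
        for m in finder.mark_of(c,n)[:4]:print(n,round(m["conf"],2),np.round(m["pixel"]),at_d(f,m["pixel"]))
E
```

```text
pics
0.0 [0.1797 0.4928 0.3027] [-0.5466 -3.093   0.0036] 0.0726
scene [ 1.082  -0.5808  0.6338] [-2.0613 -0.8447  0.4552] -0.0743768229491031 [372.4575   0.     319.3461]
carrier_corner 0.75 [255. 246.] [ 0.5037 -0.2333  0.019 ]
carrier_corner 0.56 [311. 183.] [0.4024 0.0505 0.0174]
carrier_lens 0.88 [247. 264.] [ 0.5267 -0.277   0.0068]
carrier_lens 0.78 [302. 244.] [ 0.5701 -0.1436  0.0075]
carrier_lens 0.58 [331. 190.] [0.465  0.0719 0.0127]
carrier_lens 0.53 [294. 234.] [ 0.531  -0.134   0.0092]
carrier_foot_end 0.83 [295. 212.] [ 0.53   -0.124   0.0741]
carrier_foot_end 0.65 [312. 153.] [0.3886 0.0705 0.1047]
carrier_foot_end 0.61 [248. 220.] [ 0.4988 -0.2379  0.1007]
bench_stop 0.71 [359. 241.] [ 0.7018 -0.0862  0.0655]
bench_stop 0.67 [296. 210.] [ 0.5284 -0.1202  0.0798]
shutter_tip 0.43 [364. 184.] [0.602  0.0459 0.1071]
case_mid 0.64 [365. 148.] [0.4097 0.2921 0.0427]
cleaner_mid 0.7 [171. 244.] [ 0.4121 -0.3943  0.0707]
driver_grip 0.55 [411. 174.] [0.591  0.2931 0.0208]
driver_grip 0.26 [363. 179.] [ 0.4832  0.1962 -0.0002]
top [ 0.338  -0.0481  1.0547] [-2.0953  2.1196 
[... 185 characters left out ...]
ner 0.79 [290. 260.] [0.3851 0.0642 0.0991]
carrier_lens 0.92 [367. 192.] [ 0.5664 -0.1284  0.0047]
carrier_lens 0.88 [426. 207.] [ 0.5237 -0.2815  0.006 ]
carrier_lens 0.78 [283. 239.] [0.4461 0.093  0.006 ]
carrier_lens 0.31 [297. 175.] [0.5878 0.0486 0.1098]
carrier_foot_end 0.83 [365. 202.] [ 0.5397 -0.1205  0.0099]
carrier_foot_end 0.77 [417. 214.] [ 0.4913 -0.2377  0.1009]
carrier_foot_end 0.75 [284. 264.] [0.3779 0.0821 0.0789]
bench_stop 0.67 [336. 156.] [ 0.6651 -0.0463  0.0124]
shutter_tip 0.64 [295. 176.] [0.5867 0.0524 0.1103]
case_mid 0.86 [198. 261.] [0.387  0.3044 0.0416]
cleaner_mid 0.88 [479. 261.] [ 0.3794 -0.3836  0.0819]
driver_grip 0.79 [204. 190.] [0.5758 0.3038 0.0241]
```

Run:
```python
import cv2
a=cv2.imread("pics/scene0.png")[110:310,200:440];b=cv2.imread("pics/top0.png")[130:290,260:460]
cv2.imwrite("pics/sc1.png",cv2.resize(a,None,fx=3,fy=3,interpolation=cv2.INTER_CUBIC)[:600])
cv2.imwrite("pics/tc1.png",cv2.resize(b,None,fx=3.7,fy=3.7,interpolation=cv2.INTER_CUBIC)[:600])
```

```text
(no output)
```

View pics/sc1.png

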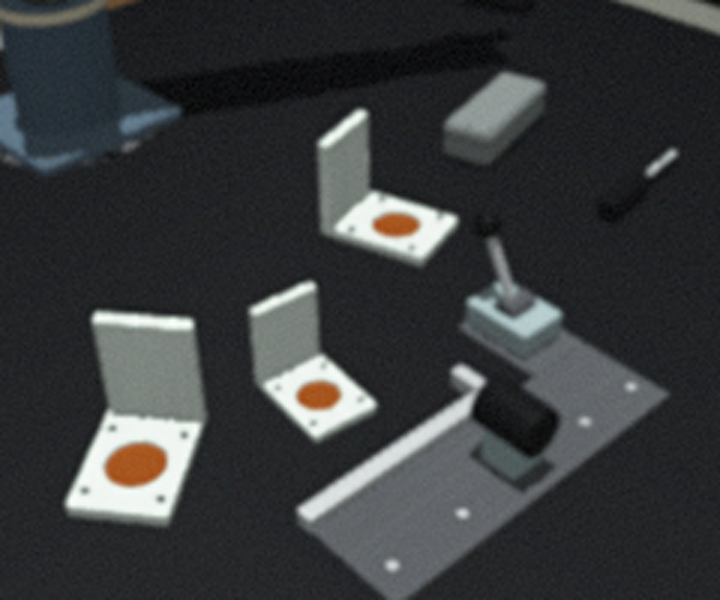

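View pics/tc1.png

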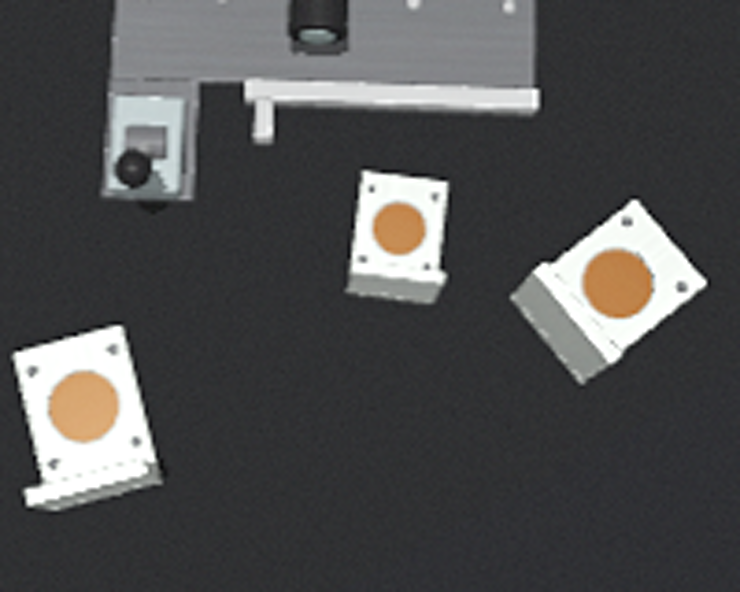

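Look-alikes are at top px (366,195), (424,210) and (283,242), with foot-end heights of about 0.079, 0.101 and 0.105 m. The middle one at (366,195) is also the smallest. It fits the 80 mm foot, and its window leg points at the fence, so it is the carrier meant, and the crop confirms this. Next I measure the poses precisely.

```bash
cat > m.py <<'E'
from h import *
np.set_printoptions(precision=4,suppress=True)
def carrier(f,win):
    u0,v0,u1,v1=win;m=np.zeros((400,640),bool);m[v0:v1,u0:u1]=1
    c=f["color"].astype(int);br=(c.max(2)>100)&m
    return cloud(f,br)
def rect(p):
    (c,s,a)=cv2.minAreaRect((p[:,:2]*1000).astype(np.float32));return np.array(c),s,a,cv2.boxPoints((c,s,a))
E
python3 - <<'E'
from m import *
f=cams.grab_frame("top")
p=carrier(f,(350,172,384,216));print(len(p),"zhist",np.histogram(p[:,2],bins=[-.02,0,.004,.012,.03,.07,.085,.1]))
for n,z0,z1 in(("leg",.002,.016),("top",.07,.09)):
    q=p[(p[:,2]>z0)&(p[:,2]<z1)];print(n,len(q),q.mean(0),rect(q) if len(q)>3 else 0)
# lens pixel at z=8mm
c=f["color"].astype(int);m=((c[:,:,2]-c[:,:,0])>60);m[:, :350]=0;m[:,385:]=0
v,u=np.nonzero(m);print("lens",at_z(f,(u.mean(),v.mean()),.008),len(u))
# fence
g=carrier(f,(320,145,410,172));g=g[(g[:,2]>.011)&(g[:,2]<.025)]
print("fence z",np.median(g[:,2]),len(g))
for y in np.arange(.0,-.24,-.02):
    k=g[abs(g[:,1]-y)<.01]
    if len(k):print(round(y,3),np.percentile(k[:,0],[0,5,50,95,100]),len(k))
print("yrange",np.percentile(g[:,1],[0,1,99,100]))
k=g[g[:,0]<np.median(g[:,0])-.014];print("stop",len(k),k.min(0),k.max(0))
# gray profile columns across fence along pixel
G=cv2.cvtColor(f["color"],cv2.COLOR_BGR2GRAY)
for uu in(345,360,375,390,400):print(uu,G[148:166,uu])
for vv in(162,164,166):print("row",vv,G[vv,322:342])
for c_ in("top","scene"):
  if c_=="scene":f=cams.grab_frame(c_)
  for a in finder.mark_of(c_,"shutter_tip")[:2]:print(c_,a,at_z(f,a["pixel"],.098))
E
```

```text
810 zhist (array([ 34, 124, 455,  32,  69,  96,   0]), array([-0.02 ,  0.   ,  0.004,  0.012,  0.03 ,  0.07 ,  0.085,  0.1  ]))
leg 554 [ 0.5715 -0.1278  0.0064] (array([ 562.2205, -129.5386]), (66.4566879272461, 89.30577850341797), 81.77314758300781, array([[ 513.2723, -156.0355],
       [ 601.6591, -168.8145],
       [ 611.1686, -103.0417],
       [ 522.7819,  -90.2627]], dtype=float32))
top 96 [ 0.5226 -0.1206  0.078 ] (array([ 522.9407, -120.8767]), (59.61809158325195, 8.824529647827148), 81.5821762084961, array([[ 514.2122, -149.7187],
       [ 522.9417, -151.0105],
       [ 531.6692,  -92.0347],
       [ 522.9397,  -90.7429]], dtype=float32))
lens [ 0.568  -0.1281  0.008 ] 154
fence z 0.014844378070179687 492
-0.02 [0.6344 0.6368 0.6669 0.6789 0.6796] 38
-0.04 [0.6338 0.6373 0.6649 0.6763 0.679 ] 76
-0.06 [0.6619 0.6622 0.6684 0.6755 0.6763] 41
-0.08 [0.6607 0.6611 0.6684 0.6751 0.676 ] 46
-0.1 [0.6596 0.6605 0.6684 0.6748 0.6754] 41
-0.12 [0.6578 0.6586 0.6654 0.6715 0.6751] 44
-0.14 [0.6579 0.6581 0.6651 0.6718 0.6808] 42
-0.16 [0.6561 0.6571 0.6641 0.6713 0.6745] 48
-0.18 [0
[... 397 characters left out ...]
3 132 135 124 224 222 221 222 228 162 129  67  46  49  50  48  46]
390 [134 133 130 133 132 162 215 221 220 221 238 167  89  52  49  50  47  51]
400 [131 134 130 134 136 124 222 224 220 221 233 170 122  67  47  49  49  49]
row 162 [ 47  47  49  49  48  43  71 196 224 221 228 188  39  50  48  49  45  50
  49  49]
row 164 [ 48  47  49  49  46  41 111 202 223 221 240 210  37  47  48  48  49  49
  49  51]
row 166 [ 46  47  48  49  45  42 151 217 230 228 225 173  37  46  47  49  49  52
  49  49]
top {'pixel': [298.5, 175.4], 'conf': 0.39} [0.5906 0.0451 0.098 ]
scene {'pixel': [366.1, 148.0], 'conf': 0.72} [0.4743 0.2137 0.098 ]
scene {'pixel': [363.7, 184.1], 'conf': 0.46} [0.5932 0.0577 0.098 ]
```

```bash
cat >> h.py <<'E'
def go(tip,ydir,final=True):
    "tool-frame row for fingertip centre at world tip, pointing down, tool y along ydir"
    s=bot.state();T=Rm(s["orientation"]);oh=bot.finger_overhang
    y=np.array([*ydir,0.]);y/=np.linalg.norm(y);z=np.array([0,0,-1.]);x=np.cross(y,z)
    D=np.c_[x,y,z];d=T.T@(np.array(tip)-[0,0,-oh]-np.array(s["position"]))
    print(tip,"row",np.round(d*100,2),np.round(R.from_matrix(T.T@D).as_rotvec(),3),"oh",oh)
E
python3 - <<'E'
from h import *
go((.553,-.126,.14),(.146,.989));go((.553,-.126,.062),(.146,.989))
E
```

```text
(0.553, -0.126, 0.14) row [-56.27 -45.38   9.13] [ 0.     0.    -0.203] oh 0.0726
(0.553, -0.126, 0.062) row [-56.27 -45.38  16.93] [ 0.     0.    -0.203] oh 0.0726
```

```bash
python3 -m creep '[[-18.8,-15.1,3,0,0,0],[-18.8,-15.1,3,0,0,0],[-18.8,-15.1,3,0,0,0],[-18.8,-15.1,3,0,0,0],[-18.8,-15.1,3,0,0,0]]' -1 30 && python3 -m creep '[[-18.8,-15.1,3,0,0,0],[-18.8,-15.1,3,0,0,0],[-18.8,-15.1,3,0,0,0],[-18.8,-15.1,3,0,0,0]]' && python3 -m creep '[[-18.7,-15.2,3,0,0,0],[-18.7,-15.2,3,0,0,0],[-18.7,-15.2,3,0,0,0],[-18.7,-15.2,3,0,0,-0.2],[-18.7,-15.2,3,0,0,-0.2]]' && python3 -c "
from h import *
go((.553,-.126,.062),(.146,.989))"
```

```text
t: 1.72
position: [0.3062, 0.2841, 0.2734]
orientation: [0.557, 3.092, -0.002]
wrist_force: [0.0, 1.1, 1.1]
grip_width: -0.0
grasp_force: 0.0
t: 2.22
position: [0.4306, 0.0799, 0.2441]
orientation: [0.545, 3.093, 0.002]
wrist_force: [0.6, 0.2, -0.7]
grip_width: 0.0
grasp_force: 0.0
t: 2.85
position: [0.5546, -0.1283, 0.2118]
orientation: [-0.239, -3.131, -0.001]
wrist_force: [-0.9, 0.7, -0.1]
grip_width: -0.0003
grasp_force: 0.0
(0.553, -0.126, 0.062) row [0.17 0.2  7.72] [ 0.    -0.002 -0.006] oh 0.0726
```

```bash
python3 -m creep '[[0.2,0.2,4,0,0,0],[0.2,0.2,7.7,0,0,0],[0.2,0.2,7.7,0,0,0]]' && python3 -m creep '[[0.7,0,0,0,0,0],[1.4,0,0,0,0,0],[2.1,0,0,0,0,0],[2.9,0,0,0,0,0],[3.7,0,0.2,0,0,0]]'
python3 - <<'E'
from h import *
f=cams.grab_frame("scene");a=f["color"][170:270,250:400]
cv2.imwrite("pics/tip1.png",cv2.resize(a,None,fx=4,fy=4))
E
```

```text
t: 3.22
position: [0.549, -0.1212, 0.1334]
orientation: [-0.232, -3.125, -0.004]
wrist_force: [0.7, 1.0, 0.1]
grip_width: 0.0002
grasp_force: 0.0
t: 3.85
position: [0.5147, -0.1186, 0.1356]
orientation: [0.235, 3.132, -0.001]
wrist_force: [0.5, 0.2, 0.9]
grip_width: 0.0001
grasp_force: 0.3
```

View pics/tip1.png

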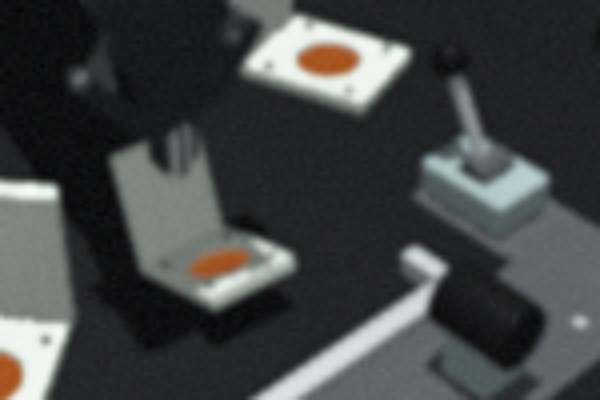

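The carrier at crop (200,220) is tipping about its corner by about 20–25°, with the fingers inside the foot leg at crop (175,150). I keep pulling along the arc.

```bash
python3 -m creep '[[0.8,0,0.3,0,0,0],[1.6,0,0.7,0,0,0],[2.4,0,1.2,0,0,0],[3.2,0,1.8,0,0,0],[3.8,0,2.2,0,0,0]]' && python3 -m creep '[[0.6,0,0.4,0,0,0],[0.8,0,0.4,0,0,0],[0.8,0,0.4,0,0,0],[0.6,0,-2,0,0,0],[0.6,0,-6,0,0,0]]'
python3 - <<'E'
from h import *
f=cams.grab_frame("scene");a=f["color"][170:270,250:400]
cv2.imwrite("pics/tip2.png",cv2.resize(a,None,fx=4,fy=4))
E
```

```text
t: 4.53
position: [0.4764, -0.1125, 0.1121]
orientation: [-0.235, -3.132, -0.001]
wrist_force: [-0.6, -0.4, 0.2]
grip_width: 0.0001
grasp_force: 0.0
t: 5.15
position: [0.4707, -0.1115, 0.1721]
orientation: [-0.235, -3.13, -0.002]
wrist_force: [-0.2, -0.1, 1.0]
grip_width: 0.0004
grasp_force: 0.0
```

View pics/tip2.png

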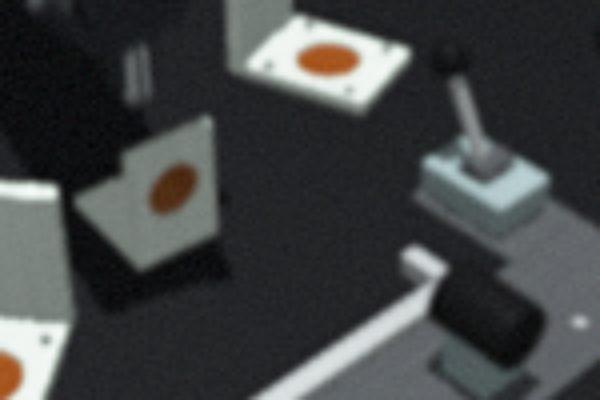

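The carrier now stands on its foot, with the lens upright at crop (175,190). I move the arm clear and measure it.

```bash
python3 -m creep '[[6,0,-2,0,0,0],[12,0,-4,0,0,0],[14,0,-4,0,0,0],[14,0,-4,0,0,0]]' 1
cat >> m.py <<'E'
def stand(show=True):
    f=cams.grab_frame("top");p=None
    G=f["color"].astype(int).max(2)>90;G[:140]=0;G[260:]=0;G[:,320:]&=True;G[:,:315]=0;G[:,395:]=0
    p=cloud(f,G)
    w=p[(p[:,2]>.078)&(p[:,2]<.1)];q=p[(p[:,2]>.002)&(p[:,2]<.02)&(p[:,0]<w[:,0].mean()-.002)&(abs(p[:,1]-w[:,1].mean())<.05)]
    print("wtop",len(w),rect(w));print("foot",len(q),np.median(q[:,2]),rect(q));return f,p
E
python3 - <<'E'
from m import *
f,p=stand()
c=f["color"];cv2.imwrite("pics/top2.png",cv2.resize(c[130:290,280:440],None,fx=3.5,fy=3.5))
E
```

```text
t: 5.7
position: [0.3329, -0.0911, 0.2138]
orientation: [0.236, 3.13, -0.002]
wrist_force: [1.1, -1.4, -0.3]
grip_width: 0.0726
grasp_force: 0.0
wtop 98 (array([ 513.3286, -119.2831]), (59.845985412597656, 8.7825927734375), 81.4298095703125, array([[ 504.5272, -148.2176],
       [ 513.2117, -149.5264],
       [ 522.1299,  -90.3486],
       [ 513.4454,  -89.0399]], dtype=float32))
foot 607 0.007049891364717897 (array([ 473.7559, -114.1801]), (61.67397689819336, 72.78258514404297), 81.31835174560547, array([[ 433.1269, -139.1707],
       [ 505.0756, -150.1569],
       [ 514.3849,  -89.1895],
       [ 442.4362,  -78.2034]], dtype=float32))
```

View pics/top2.png

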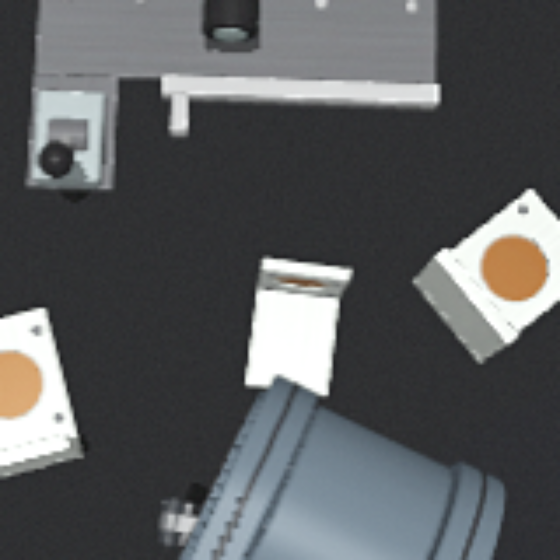

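```bash
python3 -c "
from h import *
for z in(.1,.02,.01): go((.4584,-.111,z),(.148,.989))"
```

```text
(0.4584, -0.111, 0.1) row [-12.62  -0.08   4.12] [-0.001  0.003 -0.002] oh 0.0726
(0.4584, -0.111, 0.02) row [-12.6   -0.07  12.12] [-0.001  0.003 -0.002] oh 0.0726
(0.4584, -0.111, 0.01) row [-12.6   -0.07  13.12] [-0.001  0.003 -0.002] oh 0.0726
```

```bash
python3 -m creep '[[-6.2,0,1,0,0,0],[-12.6,-0.1,3,0,0,0],[-12.6,-0.1,7,0,0,0],[-12.6,-0.1,11,0,0,0],[-12.6,-0.1,12.5,0,0,0]]' 0.65 && python3 -m creep '[[0,0,0.3,0,0,0],[0,0,0.6,0,0,0],[0,0,0.6,0,0,0]]'; python3 -c "
from h import *
s=bot.state();print(s['position'],s['wrist_force']);go((.4584,-.111,.0),(.148,.989))"
```

```text
t: 6.38
position: [0.4564, -0.11, 0.0841]
orientation: [-0.234, -3.127, -0.003]
wrist_force: [0.1, -0.5, -1.0]
grip_width: 0.0701
grasp_force: 0.0
t: 6.75
position: [0.4586, -0.1112, 0.0835]
orientation: [0.235, 3.13, -0.001]
wrist_force: [0.4, 0.5, 0.2]
grip_width: 0.0705
grasp_force: 0.0
[ 0.45855125 -0.11124577  0.0835024 ] [0.38072471 0.50073995 0.16354835]
(0.4584, -0.111, 0.0) row [0.02 0.02 1.09] [-0.001  0.003 -0.001] oh 0.0726
```

```bash
python3 -m creep '[[0,0,0.5,0,0,0],[0,0,0.8,0,0,0],[0,0,0.8,0,0,0]]'; for i in 1 2 3; do echo; done; python3 -m creep '[[0,0,0.2,0,0,0],[0,0,0.2,0,0,0]]'; python3 -m creep '[[0,0,0.2,0,0,0],[0,0,0.2,0,0,0]]'; python3 -m creep '[[0,0,0.2,0,0,0],[0,0,0.2,0,0,0]]'
```

```text
t: 7.12
position: [0.4572, -0.1107, 0.0736]
orientation: [-0.235, -3.132, -0.0]
wrist_force: [0.2, -1.2, 0.2]
grip_width: 0.0701
grasp_force: 0.0



t: 7.38
position: [0.4574, -0.1108, 0.0717]
orientation: [-0.235, -3.132, -0.0]
wrist_force: [0.0, 0.5, -0.2]
grip_width: 0.0702
grasp_force: 0.0
t: 7.62
position: [0.4574, -0.1107, 0.0697]
orientation: [-0.235, -3.132, -0.0]
wrist_force: [-0.3, 0.3, 0.0]
grip_width: 0.0703
grasp_force: 0.0
t: 7.88
position: [0.4573, -0.1107, 0.0677]
orientation: [-0.235, -3.132, -0.0]
wrist_force: [0.3, 0.0, -0.8]
grip_width: 0.0705
grasp_force: 0.0
```

```bash
python3 -m creep '[[0,0,0.15,0,0,0],[0,0,0.15,0,0,0]]'; python3 -m creep '[[0,0,0.15,0,0,0],[0,0,0.15,0,0,0]]' | grep -E "pos|force"
```

```text
t: 8.12
position: [0.4574, -0.1108, 0.0662]
orientation: [-0.235, -3.132, -0.0]
wrist_force: [0.4, 0.3, 0.4]
grip_width: 0.0703
grasp_force: 0.0
position: [0.4575, -0.1108, 0.0649]
wrist_force: [0.2, 0.8, 0.8]
grasp_force: 0.0
```

```bash
python3 -m creep '[[0,0,0,0,0,0],[0,0,0,0,0,0],[0,0,0,0,0,0],[0,0,0,0,0,0]]' 0.2 25; python3 -c "
from h import *
s=bot.state();print(s['moment'])"
```

```text
t: 8.88
position: [0.459, -0.1114, 0.0678]
orientation: [0.235, 3.129, -0.002]
wrist_force: [-2.1, 0.4, 11.0]
grip_width: 0.0594
grasp_force: 33.8
[0.27088385 0.53478305 0.04348347]
```

```bash
python3 -m creep '[[0,0,-0.25,0,0,0],[0,0,-0.25,0,0,0]]'
python3 - <<'E'
from m import *
s=bot.state();T=Rm(s["orientation"]);P=np.array(s["position"]);print(T)
# corner estimated 60mm ahead; target home
yb=np.array([.056,.9984]);xb=np.array([.9984,-.056]);O=np.array([.663,-.038])
xc=-T[:2,0];print("xc",xc,"bench ang",np.degrees(np.arctan2(xb[1],xb[0])),np.degrees(np.arctan2(xc[1],xc[0])))
corner=np.array([.5177,-.1199]);off=(corner-P[:2]);print("grip->corner local",off@xc,off@T[:2,1])
for bx,by in((-.012,-.04),(-.012,-.03),(0,-.03)):
    c=O+bx*xb+by*yb;d=off@xc;g=c-d*xb-(off@T[:2,1])*yb
    go((g[0],g[1],P[2]-bot.finger_overhang),yb)
E
```

```text
t: 9.12
position: [0.4578, -0.1109, 0.0678]
orientation: [0.235, 3.132, -0.0]
wrist_force: [0.0, 0.7, 3.0]
grip_width: 0.059
grasp_force: 29.8
[[-0.9888  0.1493  0.0007]
 [ 0.1493  0.9888 -0.0003]
 [-0.0007 -0.0002 -1.    ]]
xc [ 0.9888 -0.1493] bench ang -3.2103417595715085 -8.588359544225003
grip->corner local 0.060608733243532734 8.17434627212728e-05
(np.float64(0.5882628630957445), np.float64(-0.07395152361154309), np.float64(-0.00478489671980406)) row [-12.35   5.61   0.01] [-0.     0.001 -0.094] oh 0.0726
(np.float64(0.5888228630957446), np.float64(-0.06396752361154308), np.float64(-0.00478489671980406)) row [-12.26   6.6    0.01] [-0.     0.001 -0.094] oh 0.0726
(np.float64(0.6008036630957445), np.float64(-0.06463952361154308), np.float64(-0.00478489671980406)) row [-13.45   6.71   0.01] [-0.     0.001 -0.094] oh 0.0726
```

```bash
python3 -m creep '[[-1.2,0.6,-0.05,0,0,0],[-2.6,1.2,-0.05,0,0,0],[-4,1.8,-0.05,0,0,0],[-5.2,2.4,-0.05,0,0,0],[-6.2,2.8,-0.05,0,0,0]]' && python3 -m creep '[[-1.4,0.6,0,0,0,-0.03],[-2.8,1.2,0,0,0,-0.06],[-4.2,1.8,0,0,0,-0.09],[-5.4,2.4,0,0,0,-0.094],[-6.1,2.8,0,0,0,-0.094]]' && python3 -m creep '[[0,0,0,0,0,0]]'
python3 - <<'E'
from m import *
f,p=stand()
G=f["color"];cv2.imwrite("pics/top3.png",cv2.resize(G[130:250,280:440],None,fx=4,fy=4))
yb=np.array([.056,.9984]);xb=np.array([.9984,-.056]);O=np.array([.663,-.038]);s=bot.state();P=s["position"];d=.0606
for bx,by in((0,-.035),(0,-.03)):
    c=O+bx*xb+by*yb;g=c-d*xb
    go((g[0],g[1],P[2]-bot.finger_overhang),yb)
E
```

```text
t: 9.75
position: [0.5211, -0.0926, 0.0678]
orientation: [-0.235, -3.127, 0.003]
wrist_force: [-7.8, -2.1, 9.6]
grip_width: 0.0591
grasp_force: 33.5
t: 10.38
position: [0.586, -0.0743, 0.0679]
orientation: [-0.088, -3.135, 0.003]
wrist_force: [-7.6, -2.7, 8.3]
grip_width: 0.0592
grasp_force: 32.8
t: 10.5
position: [0.587, -0.074, 0.0679]
orientation: [-0.087, -3.138, 0.001]
wrist_force: [-3.1, -2.0, 4.2]
grip_width: 0.059
grasp_force: 30.7
wtop 5 (array([ 585.2449, -126.4521]), (14.766441345214844, 18.582672119140625), 40.645938873291016, array([[ 573.5907, -124.2116],
       [ 585.6952, -138.3112],
       [ 596.8992, -128.6926],
       [ 584.7947, -114.593 ]], dtype=float32))
foot 1 0.004297546020118226 (array([ 394.1136, -102.2263]), (0.0, 0.0), 0.0, array([[ 394.1136, -102.2263],
       [ 394.1136, -102.2263],
       [ 394.1136, -102.2263],
       [ 394.1136, -102.2263]], dtype=float32))
(np.float64(0.6005369600000001), np.float64(-0.06955040000000001), np.float64(-0.004722186544603449)) row [-1.33  0.52 -0.  ] [-0.001 -0.002  0.   ] oh 0.0726
(np.float64(0.6008169600000001), np.float64(-0.0645584), np.float64(-0.004722186544603449)) row [-1.33  1.02 -0.  ] [-0.001 -0.002  0.   ] oh 0.0726
```

View pics/top3.png

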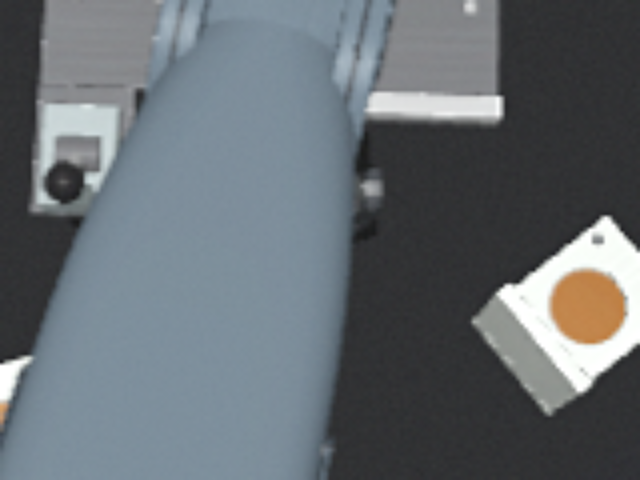

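```bash
python3 -m creep '[[-0.5,0.1,0,0,0,0],[-0.9,0.2,0,0,0,0],[-1.2,0.2,0,0,0,0],[-1.2,0.2,0,0,0,0]]'; python3 -m creep '[[-0.15,0,0,0,0,0],[-0.3,0,0,0,0,0],[-0.3,0,0,0,0,0]]'
```

```text
t: 11.05
position: [0.5976, -0.0723, 0.0678]
orientation: [-0.088, -3.135, 0.0]
wrist_force: [-6.6, -0.9, 7.0]
grip_width: 0.0593
grasp_force: 31.7
t: 11.42
position: [0.6003, -0.0723, 0.0679]
orientation: [-0.088, -3.135, -0.0]
wrist_force: [-7.5, -0.4, 7.7]
grip_width: 0.0591
grasp_force: 31.9
```

```bash
python3 -m creep '[[-0.1,0,-0.15,0,0,0],[-0.1,0,-0.15,0,0,0]]'; python3 -m creep '[[-0.2,0,0,0,0,0],[-0.2,0,0,0,0,0]]'; python3 -m creep '[[-0.2,0,0,0,0,0],[-0.2,0,0,0,0,0]]'
```

```text
t: 11.68
position: [0.6016, -0.0723, 0.0679]
orientation: [-0.087, -3.135, -0.001]
wrist_force: [-5.6, 0.2, 2.0]
grip_width: 0.0591
grasp_force: 28.1
t: 11.92
position: [0.602, -0.0724, 0.0679]
orientation: [-0.087, -3.131, -0.001]
wrist_force: [-9.8, 0.2, 3.9]
grip_width: 0.0592
grasp_force: 30.0
t: 12.18
position: [0.6023, -0.0724, 0.0679]
orientation: [-0.087, -3.127, -0.001]
wrist_force: [-14.6, -0.1, 9.2]
grip_width: 0.0591
grasp_force: 31.6
```

```bash
python3 -m creep '[[0.2,0.2,-0.05,0,0,0],[0.2,0.4,-0.05,0,0,0],[0.2,0.6,-0.05,0,0,0],[0.2,0.6,-0.05,0,0,0]]'; python3 -m creep '[[0,0.2,0,0,0,0],[0,0.2,0,0,0,0]]'; python3 -m creep '[[0,0.2,0,0,0,0],[0,0.2,0,0,0,0]]';python3 -m creep '[[0,0.2,0,0,0,0],[0,0.2,0,0,0,0]]'
```

```text
t: 12.68
position: [0.6021, -0.0695, 0.0681]
orientation: [-0.092, -3.131, 0.01]
wrist_force: [-10.3, -7.6, 2.6]
grip_width: 0.0589
grasp_force: 29.6
t: 12.92
position: [0.6022, -0.0677, 0.0681]
orientation: [-0.092, -3.131, 0.011]
wrist_force: [-10.2, -7.6, 2.5]
grip_width: 0.059
grasp_force: 29.6
t: 13.18
position: [0.6023, -0.0657, 0.0681]
orientation: [-0.092, -3.131, 0.011]
wrist_force: [-10.1, -8.5, 2.5]
grip_width: 0.0593
grasp_force: 29.6
t: 13.42
position: [0.6023, -0.0653, 0.0683]
orientation: [-0.095, -3.13, 0.017]
wrist_force: [-11.6, -11.2, 2.9]
grip_width: 0.0593
grasp_force: 29.6
```

```bash
python3 -m creep '[[0,0.15,0,0,0,0],[0,0.15,0,0,0,0]]'; python3 -m creep '[[0.1,-0.05,0,0,0,0],[0.1,-0.05,0,0,0,0]]'; python3 -m creep '[[0,0,0,0,0,0],[0,0,0,0,0,0],[0,0,0,0,0,0]]' 0.65; python3 -m creep '[[0,0,-1,0,0,0],[1,0,-3,0,0,0],[4,0,-8,0,0,0],[10,0,-12,0,0,0],[16,0,-12,0,0,0]]'; python3 -m creep '[[6,0,0,0,0,0],[8,0,0,0,0,0],[8,0,0,0,0,0]]'
python3 - <<'E'
from m import *
f,p=stand()
g=p[(p[:,2]>.011)&(p[:,2]<.025)&(p[:,0]>.64)]
for y in np.arange(-.02,-.24,-.02):
    k=g[abs(g[:,1]-y)<.01]
    if len(k):print(round(y,3),np.percentile(k[:,0],[0,5,50,95]),len(k))
G=f["color"];cv2.imwrite("pics/top4.png",cv2.resize(G[135:215,290:410],None,fx=6,fy=6,interpolation=cv2.INTER_CUBIC))
E
```

```text
t: 13.68
position: [0.6023, -0.065, 0.0683]
orientation: [-0.096, -3.13, 0.021]
wrist_force: [-11.6, -14.1, 3.3]
grip_width: 0.0596
grasp_force: 29.8
t: 13.92
position: [0.6021, -0.0651, 0.0683]
orientation: [-0.096, -3.132, 0.019]
wrist_force: [-9.4, -13.1, 0.4]
grip_width: 0.0592
grasp_force: 28.8
t: 14.3
position: [0.6049, -0.0608, 0.0693]
orientation: [-0.089, -3.139, 0.005]
wrist_force: [-2.9, -5.9, -1.0]
grip_width: 0.0705
grasp_force: 2.8
t: 14.92
position: [0.4537, -0.0506, 0.1947]
orientation: [0.084, 3.128, 0.0]
wrist_force: [-0.6, -0.5, 1.0]
grip_width: 0.0703
grasp_force: 0.0
t: 15.3
position: [0.3716, -0.0459, 0.1906]
orientation: [0.086, 3.136, 0.002]
wrist_force: [0.1, 0.7, 0.8]
grip_width: 0.0704
grasp_force: 0.0
wtop 99 (array([656.503 , -70.7699]), (58.306007385253906, 9.43919849395752), 84.10680389404297, array([[ 648.8151,  -99.2842],
       [ 658.2043, -100.2534],
       [ 664.1909,  -42.2555],
       [ 654.8016,  -41.2864]], dtype=float32))
foot 659 0.007187341266954084 (array([615.8576, -60.8211]), (72.14738464355469, 74.72505950927734), 88.80435180664062, array([[577.7505, -96.1073],
       [652.4592, -97.6665],
       [653.9647, -25.5349],
       [579.256 , -23.9756]], dtype=float32))
-0.02 [0.6401 0.6425 0.6669 0.6774] 31
-0.04 [0.6418 0.6431 0.6588 0.6771] 52
-0.06 [0.6428 0.6463 0.6533 0.6544] 14
-0.08 [0.6503 0.6505 0.6514 0.653 ] 14
-0.1 [0.6489 0.6494 0.6632 0.6729] 22
-0.12 [0.6585 0.6587 0.6657 0.6719] 43
-0.14 [0.6572 0.6582 0.6644 0.6716] 38
-0.16 [0.6558 0.6565 0.6639 0.6704] 46
-0.18 [0.6564 0.6567 0.6639 0.6707] 39
-0.2 [0.6546 0.6565 0.6615 0.6679] 23
```

View pics/top4.png

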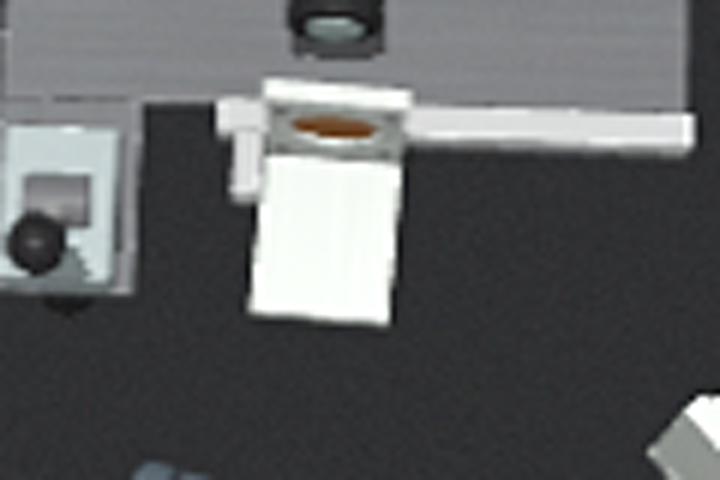

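The carrier (crop 325,220) stands near home but is yawed about 2–3°, because releasing the side load nudged the foot. I'll re-grip it square, seat it again, and unload the arm before opening.

```bash
python3 -c "
from h import *
go((.6000,-.0648,.03),(.055,.9985));go((.6000,-.0648,-.0052),(.055,.9985))"
```

```text
(0.6, -0.0648, 0.03) row [-22.77  -0.61   8.93] [0.001 0.005 0.   ] oh 0.0726
(0.6, -0.0648, -0.0052) row [-22.75  -0.61  12.45] [0.001 0.005 0.   ] oh 0.0726
```

```bash
python3 -m creep '[[-6,-0.2,0,0,0,0],[-12,-0.4,1,0,0,0],[-18,-0.6,3,0,0,0],[-22.8,-0.6,4,0,0,0],[-22.8,-0.6,4,0,0,0]]' 0.65; python3 -m creep '[[0,0,4,0,0,0],[0,0,7.5,0,0,0],[0,0,8.2,0,0,0],[0,0,8.2,0,0,0]]';python3 -c "
from h import *
s=bot.state();print(s['position'],s['wrist_force'],s['moment']);go((.6000,-.0648,-.0060),(.055,.9985))"
```

```text
t: 15.98
position: [0.6018, -0.0649, 0.1448]
orientation: [-0.085, -3.137, -0.003]
wrist_force: [-0.8, 0.3, 0.3]
grip_width: 0.0704
grasp_force: 0.0
t: 16.48
position: [0.5989, -0.0652, 0.0682]
orientation: [0.087, 3.14, 0.0]
wrist_force: [0.6, -0.3, 0.9]
grip_width: 0.0703
grasp_force: 0.0
[ 0.59890205 -0.06516019  0.06822437] [ 0.55352606 -0.29907055  0.94656834] [-0.02842322 -0.05025192  0.04151894]
(0.6, -0.0648, -0.006) row [-0.11  0.04  0.16] [ 0.     0.001 -0.   ] oh 0.0726
```

```bash
python3 -m creep '[[0,0,0,0,0,0],[0,0,0,0,0,0],[0,0,0,0,0,0],[0,0,0,0,0,0]]' 0.2 25; python3 -m creep '[[-0.2,0,0,0,0,0],[-0.2,0,0,0,0,0]]'; python3 -m creep '[[-0.15,0.1,0,0,0,0],[-0.15,0.1,0,0,0,0]]'
```

```text
t: 16.98
position: [0.6001, -0.0658, 0.0701]
orientation: [0.088, 3.136, -0.002]
wrist_force: [-1.8, -0.8, 6.4]
grip_width: 0.0594
grasp_force: 27.5
t: 17.23
position: [0.6005, -0.0658, 0.0701]
orientation: [-0.088, -3.14, 0.002]
wrist_force: [-5.9, -0.5, 10.2]
grip_width: 0.059
grasp_force: 27.8
t: 17.48
position: [0.6007, -0.0656, 0.0701]
orientation: [-0.088, -3.137, 0.005]
wrist_force: [-9.4, -1.9, 12.1]
grip_width: 0.0593
grasp_force: 27.9
```

```bash
python3 -m creep '[[0,0.1,-0.2,0,0,0],[0,0.1,-0.2,0,0,0]]'; python3 -m creep '[[0,0.15,0,0,0,0],[0,0.15,0,0,0,0]]';  python3 - <<'E'
from h import *
f=cams.grab_frame("scene");cv2.imwrite("pics/g1.png",cv2.resize(f["color"][150:270,250:410],None,fx=5,fy=5,interpolation=cv2.INTER_CUBIC))
E
```

```text
t: 17.73
position: [0.6007, -0.065, 0.0702]
orientation: [-0.09, -3.137, 0.005]
wrist_force: [-4.9, -3.4, 4.0]
grip_width: 0.0595
grasp_force: 27.6
t: 17.98
position: [0.6008, -0.0646, 0.0702]
orientation: [-0.091, -3.137, 0.009]
wrist_force: [-5.9, -5.1, 4.3]
grip_width: 0.0592
grasp_force: 27.6
```

View pics/g1.png

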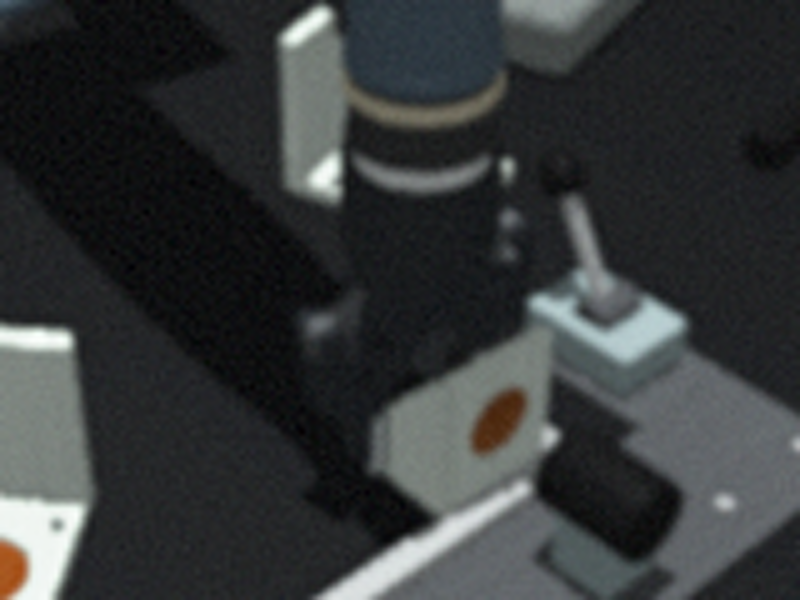

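The carrier (crop 470,430) is upright against the fence with the gripper holding its foot. I unload the arm and release.

```bash
python3 -m creep '[[0,0.1,-0.1,0,0,0],[0,0.1,-0.1,0,0,0]]'; python3 -m creep '[[0.1,-0.15,-0.1,0,0,0],[0.1,-0.15,-0.1,0,0,0]]'; python3 -m creep '[[0,0,0,0,0,0],[0,0,0,0,0,0],[0,0,0,0,0,0]]' 0.65; python3 -m creep '[[0,0,-1,0,0,0],[0,0,-4,0,0,0],[3,0,-9,0,0,0],[9,0,-12,0,0,0],[15,0,-12,0,0,0]]'; python3 -m creep '[[6,0,0,0,0,0],[8,0,0,0,0,0],[8,0,0,0,0,0]]'
cat > chk.py <<'E'
from m import *
f=cams.grab_frame("top");c=f["color"].astype(int).max(2)
# sub-pixel: line fits on world points of thresholded bright regions at known heights
G=c>110;G[:140]=0;G[230:]=0;G[:,:315]=0;G[:,395:]=0
p=cloud(f,G);w=p[(p[:,2]>.078)&(p[:,2]<.1)];r=rect(w);print("wtop",r[0],r[1],r[2])
q=p[(p[:,2]>.002)&(p[:,2]<.011)&(p[:,0]<.648)&(p[:,0]>.55)&(p[:,1]<-.03)&(p[:,1]>-.11)];r=rect(q);print("foot",r[0],r[1],r[2],r[3])
xs=[];ys=[];rs=[]
for x in np.arange(.585,.64,.005):
    k=q[abs(q[:,0]-x)<.004][:,1];xs.append(x);ys.append(k.min());rs.append(k.max())
print("side slopes deg",np.degrees(np.polyfit(xs,ys,1)[0]),np.degrees(np.polyfit(xs,rs,1)[0]),np.mean(ys),np.mean(rs))
g=p[(p[:,2]>.011)&(p[:,2]<.025)&(p[:,1]<-.11)];Y=np.arange(-.12,-.2,-.01)
print("fence slope",np.degrees(np.polyfit(Y,[np.percentile(g[abs(g[:,1]-y)<.006][:,0],50) for y in Y],1)[0]))
cv2.imwrite("pics/chk.png",cv2.resize(f["color"][135:215,290:410],None,fx=6,fy=6,interpolation=cv2.INTER_CUBIC))
E
python3 chk.py
```

```text
t: 18.27
position: [0.6007, -0.0642, 0.0703]
orientation: [-0.093, -3.136, 0.011]
wrist_force: [-3.7, -7.2, -0.5]
grip_width: 0.0594
grasp_force: 27.7
t: 18.52
position: [0.6004, -0.0645, 0.071]
orientation: [-0.091, -3.138, 0.007]
wrist_force: [-2.0, -6.6, -1.8]
grip_width: 0.0593
grasp_force: 27.5
t: 18.9
position: [0.6018, -0.0621, 0.0719]
orientation: [0.087, 3.139, 0.001]
wrist_force: [0.7, -0.4, 0.2]
grip_width: 0.0707
grasp_force: 0.0
t: 19.52
position: [0.4543, -0.0547, 0.1961]
orientation: [0.087, 3.132, -0.003]
wrist_force: [-0.7, 0.7, -0.3]
grip_width: 0.0707
grasp_force: 0.0
t: 19.9
position: [0.3727, -0.0496, 0.1923]
orientation: [0.088, 3.138, -0.001]
wrist_force: [0.8, -0.3, 0.1]
grip_width: 0.0702
grasp_force: 0.0
wtop [655.8936 -69.2693] (59.65998458862305, 10.301535606384277) 82.2509536743164
foot [612.955  -63.3611] (66.8780517578125, 69.8470687866211) 88.7616195678711 [[577.3168 -96.0376]
 [647.1476 -97.5471]
 [648.5931 -30.6847]
 [578.7623 -29.1752]]
side slopes deg -5.6875774321476 -0.15592865154879712 -0.09387176094384714 -0.033911537831295295
fence slope 2.1752681683848034
```

View pics/chk.png

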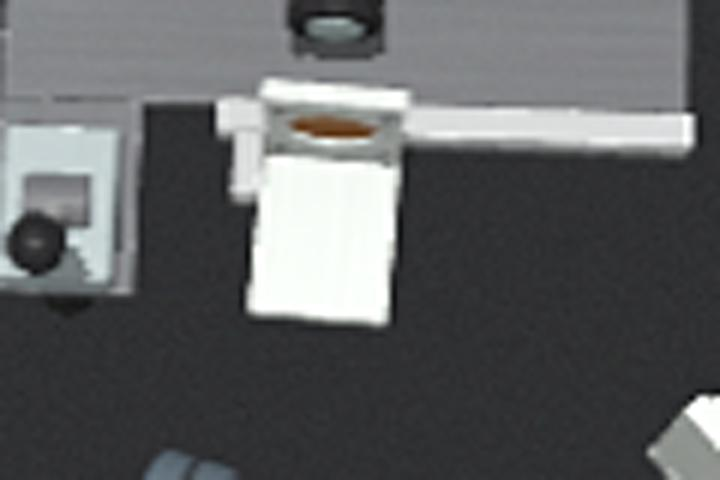

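The carrier (crop 325,220) still sits about 2° off square, with a small gap at its right end. A two-finger push on the foot end at bench height will square it.

```bash
python3 -c "
from h import *
go((.552,-.0625,.03),(.055,.9985));go((.552,-.0625,.0009),(.055,.9985))"
```

```text
(0.552, -0.0625, 0.03) row [-17.84  -0.26   9.04] [-0.001  0.003 -0.001] oh 0.0726
(0.552, -0.0625, 0.0009) row [-17.83  -0.26  11.95] [-0.001  0.003 -0.001] oh 0.0726
```

```bash
python3 -m creep '[[-6,-0.2,2,0,0,0],[-12,-0.3,5,0,0,0],[-17.8,-0.3,8,0,0,0],[-17.8,-0.3,11,0,0,0],[-17.8,-0.3,11.9,0,0,0]]' 0.18; python3 -m creep '[[-0.5,0,0,0,0,0],[-1,0,0,0,0,0],[-1.4,0,0,0,0,0],[-1.4,0,0,0,0,0]]'; python3 -m creep '[[-0.2,0,0,0,0,0],[-0.2,0,0,0,0,0]]'; python3 -m creep '[[-0.2,0,0,0,0,0],[-0.2,0,0,0,0,0]]';python3 -m creep '[[-0.2,0,0,0,0,0],[-0.2,0,0,0,0,0]]'
```

```text
t: 20.58
position: [0.5508, -0.0622, 0.0695]
orientation: [-0.086, -3.135, -0.002]
wrist_force: [-8.1, 2.2, 17.6]
grip_width: 0.0507
grasp_force: 7.6
t: 21.08
position: [0.5655, -0.0637, 0.0734]
orientation: [0.088, 3.139, -0.001]
wrist_force: [-0.1, 0.3, 0.5]
grip_width: 0.0505
grasp_force: 0.0
t: 21.32
position: [0.5668, -0.0636, 0.0725]
orientation: [0.088, 3.14, -0.0]
wrist_force: [0.9, 0.2, -0.0]
grip_width: 0.0503
grasp_force: 0.0
t: 21.58
position: [0.5686, -0.0637, 0.0723]
orientation: [-0.088, -3.14, 0.0]
wrist_force: [-0.8, 0.3, 2.4]
grip_width: 0.0501
grasp_force: 0.3
t: 21.82
position: [0.5698, -0.0642, 0.0721]
orientation: [-0.088, -3.138, 0.001]
wrist_force: [-4.0, -1.5, 2.1]
grip_width: 0.0502
grasp_force: 2.1
```

```bash
python3 -m creep '[[-0.2,0,-0.05,0,0,0],[-0.2,0,-0.05,0,0,0]]'; python3 -m creep '[[-0.2,0,0,0,0,0],[-0.2,0,0,0,0,0]]';python3 -m creep '[[-0.2,0,0,0,0,0],[-0.2,0,0,0,0,0]]'
```

```text
t: 22.08
position: [0.571, -0.0648, 0.0721]
orientation: [-0.089, -3.136, 0.003]
wrist_force: [-5.6, -3.0, 1.4]
grip_width: 0.0501
grasp_force: 2.9
t: 22.32
position: [0.5717, -0.065, 0.072]
orientation: [-0.09, -3.132, 0.004]
wrist_force: [-8.6, -3.4, 3.6]
grip_width: 0.0506
grasp_force: 4.4
t: 22.58
position: [0.5721, -0.0651, 0.0719]
orientation: [-0.09, -3.129, 0.004]
wrist_force: [-13.2, -4.3, 7.6]
grip_width: 0.0502
grasp_force: 6.5
```

```bash
python3 -m creep '[[2,0,0,0,0,0],[3,0,-2,0,0,0],[8,0,-8,0,0,0],[14,0,-12,0,0,0],[18,0,-12,0,0,0]]'; python3 -m creep '[[2,0,0,0,0,0],[2,0,0,0,0,0]]' ; python3 chk.py
python3 - <<'E'
import cv2,numpy as np
a=cv2.imread("pics/chk.png");G=cv2.cvtColor(a,cv2.COLOR_BGR2GRAY).astype(int)
e=lambda col,lo,hi,s:lo+int(np.argmax(s*np.diff(G[lo:hi,col])))
def sl(cols,lo,hi,s):
    v=[e(c,lo,hi,s) for c in cols];return np.degrees(np.polyfit(cols,v,1)[0]).round(2),v[::4]
print("foot end",sl(range(260,382,5),290,345,-1));print("wtop far",sl(range(270,405,5),70,105,1));print("fence",sl(range(425,690,5),98,125,1))
E
```

```text
t: 23.2
position: [0.3985, -0.0544, 0.1965]
orientation: [0.086, 3.132, -0.002]
wrist_force: [0.2, -0.9, 2.2]
grip_width: 0.0501
grasp_force: 0.0
t: 23.45
position: [0.3773, -0.0529, 0.1937]
orientation: [0.088, 3.136, -0.0]
wrist_force: [-0.2, -0.5, -0.3]
grip_width: 0.0504
grasp_force: 0.0
wtop [657.1422 -68.4625] (57.87405014038086, 9.834026336669922) 86.59737396240234
foot [614.3184 -63.0171] (66.7694091796875, 66.643798828125) 87.98806762695312 [[579.845  -95.2113]
 [646.4476 -97.551 ]
 [648.7917 -30.8228]
 [582.1891 -28.4831]]
side slopes deg -1.2295029871492895 -1.1669934924186043 -0.0940778566623592 -0.035644508998750234
fence slope 3.418097185156328
foot end (np.float64(2.74), [313, 314, 314, 314, 314, 319, 319])
wtop far (np.float64(3.39), [77, 77, 79, 81, 82, 83, 83])
fence (np.float64(2.02), [104, 105, 107, 107, 107, 107, 106, 107, 110, 111, 113, 114, 113, 113])
```

View pics/chk.png

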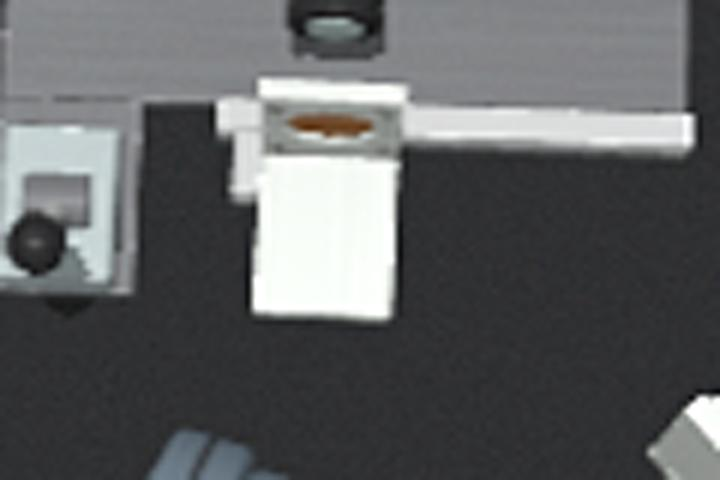

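The carrier is now square with the fence. Its yaw is −3.4° against −3.2° for the bench, and its corner is at about (0.661, −0.069) against home (0.661, −0.068). It touches the side stop at crop (258,160). Next is the shutter lever, starting from the robot side of the knob.

```bash
python3 -c "
from h import *
go((.546,.0567,.15),(.055,.9985));go((.546,.0567,.085),(.055,.9985))
f=cams.grab_frame('top')
for m in finder.mark_of('top','shutter_tip'):print(m,at_z(f,m['pixel'],.098))"
```

```text
(0.546, 0.0567, 0.15) row [-16.17  11.89  -2.84] [-0.     0.004 -0.001] oh 0.0726
(0.546, 0.0567, 0.085) row [-16.14  11.89   3.66] [-0.     0.004 -0.001] oh 0.0726
{'pixel': [296.5, 176.1], 'conf': 0.58} [0.58888109 0.05000308 0.098     ]
{'pixel': [478.6, 258.7], 'conf': 0.56} [ 0.38358648 -0.37653924  0.098     ]
```

```bash
python3 -m creep '[[-5,3.7,-3,0,0,0],[-10,7.4,-3,0,0,0],[-15,11,-3,0,0,0],[-16.1,11.7,-2,0,0,0],[-16.1,11.7,0,0,0,0]]' -1; python3 -m creep '[[0,0,3.6,0,0,0],[0,0,3.6,0,0,0]]'; python3 -m creep '[[-1.5,0,0,0,0,0],[-3,0,0,0,0,0],[-4.5,0,0,0,0,0],[-6,0,0,0,0,0],[-7.5,0,0,0,0,0]]';python3 -m creep '[[-0.7,0,0,0,0,0],[-1.2,0,0,0,0,0],[-1.2,0,0,0,0,0]]'
```

```text
t: 24.22
position: [0.5475, 0.0563, 0.1919]
orientation: [0.084, 3.139, 0.001]
wrist_force: [0.4, -0.2, 0.7]
grip_width: 0.0004
grasp_force: 0.0
t: 24.48
position: [0.5426, 0.0553, 0.1522]
orientation: [-0.086, -3.132, -0.0]
wrist_force: [0.0, -0.8, -0.3]
grip_width: -0.0002
grasp_force: 0.0
t: 25.1
position: [0.6207, 0.0507, 0.1584]
orientation: [0.088, 3.139, 0.0]
wrist_force: [-0.9, 1.2, -0.4]
grip_width: 0.0
grasp_force: 0.4
t: 25.48
position: [0.6316, 0.05, 0.1571]
orientation: [0.088, 3.14, -0.0]
wrist_force: [0.3, 0.9, -0.9]
grip_width: -0.0001
grasp_force: 0.0
```

```bash
python3 -m creep '[[-0.4,0,0,0,0,0],[-0.8,0,0,0,0,0],[-0.8,0,0,0,0,0]]';python3 -m creep '[[-0.4,0,0,0,0,0],[-0.4,0,0,0,0,0]]';python3 -m creep '[[-0.3,0,0,0,0,0],[-0.3,0,0,0,0,0]]'
```

```text
t: 25.85
position: [0.6394, 0.0495, 0.1568]
orientation: [0.088, 3.14, 0.0]
wrist_force: [-0.3, 0.3, 0.6]
grip_width: 0.0
grasp_force: 0.1
t: 26.1
position: [0.6432, 0.0493, 0.1568]
orientation: [-0.088, -3.14, -0.0]
wrist_force: [-2.0, 0.4, -1.2]
grip_width: 0.0002
grasp_force: 0.7
t: 26.35
position: [0.6438, 0.0493, 0.1567]
orientation: [-0.087, -3.134, 0.0]
wrist_force: [-7.4, 0.6, 2.7]
grip_width: 0.0002
grasp_force: 3.9
```

```bash
python3 -m creep '[[-0.2,0,0,0,0,0],[-0.2,0,0,0,0,0],[1,0,0,0,0,0],[4,0,-2,0,0,0],[9,0,-6,0,0,0]]'; python3 -m creep '[[5,0,-4,0,0,0],[10,0,-6,0,0,0],[15,0,-6,0,0,0],[18,0,-6,0,0,0],[18,0,-6,0,0,0]]'; python3 chk.py
python3 - <<'E'
from h import *
np.set_printoptions(precision=4,suppress=True)
f=cams.grab_frame("top")
for n in("shutter_tip","case_mid","cleaner_mid","driver_grip","carrier_lens"):
    for m in finder.mark_of("top",n)[:3]:print(n,m["conf"],at_d(f,m["pixel"]),at_z(f,m["pixel"],.098) if n=="shutter_tip" else "")
f=cams.grab_frame("scene")
for m in finder.mark_of("scene","shutter_tip")[:3]:print(m,at_z(f,m["pixel"],.098))
E
```

```text
t: 26.98
position: [0.5569, 0.0539, 0.2147]
orientation: [-0.088, -3.139, 0.0]
wrist_force: [-0.6, -0.9, 1.4]
grip_width: -0.0002
grasp_force: 0.0
t: 27.6
position: [0.3772, 0.0643, 0.2771]
orientation: [0.087, 3.137, 0.0]
wrist_force: [-0.1, 0.4, -0.6]
grip_width: 0.0001
grasp_force: 0.0
wtop [657.1804 -68.3481] (57.9293212890625, 9.82176399230957) 85.330810546875
foot [614.041  -64.8958] (64.17845916748047, 67.72818756103516) 89.17259216308594 [[579.717  -96.4926]
 [647.4381 -97.4707]
 [648.3649 -33.2989]
 [580.6438 -32.3209]]
side slopes deg -1.6678344082569503 -1.0352048250398056 -0.09522509976427189 -0.03568749288623124
fence slope 2.310191085413354
shutter_tip 0.59 [0.6665 0.0446 0.11  ] [0.6707 0.0458 0.098 ]
case_mid 0.41 [0.575  0.2952 0.0248] 
cleaner_mid 0.64 [ 0.384  -0.3818  0.0806] 
driver_grip 0.9 [0.5783 0.2992 0.0237] 
carrier_lens 0.75 [0.3932 0.0257 0.5183] 
carrier_lens 0.72 [ 0.5252 -0.2807  0.0038] 
carrier_lens 0.64 [ 0.6524 -0.0694  0.0798] 
{'pixel': [382.6, 196.7], 'conf': 0.47} [0.6621 0.0468 0.098 ]
```

The knob is now at about x = 0.666, the full-throw position. The carrier has not moved, and the bottle and screwdriver are where they were. I'm handing the job in.

```bash
python3 -c "
from rig import ticket
print(ticket.finish_job())"
```

```text
the job is handed in; nothing more can be done
None
```

Handed in at about 28 s: the carrier is tipped upright and seated square against the fence and side stop, and only then was the shutter lever pushed fully over to the fence side; the bottle and screwdriver measured unmoved, and the arm never worked near the spectacle case, though the arm probably hid it at the last check.

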